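# Set the die gap of a snap-fastener press by touch and clicks

### The arm

A 6-joint arm with a two-finger parallel gripper is mounted at the origin on the work surface. World frame = base frame: x ahead of the robot, y to its left, z up, the work surface at z = 0. Lengths are in m, angles in rad, forces in N, time in s.
With the tool pointing down it reaches from about 0.25 to 0.775 m from the base axis. Payload 8.9 kg.
Tool frame: the origin (TCP) lies midway between the tips of the shut fingers; the grasp point (between the pads) lies 19 mm behind it; z points along the fingers, y is the line along which they close (so a half turn about z gives the same grasp; the last joint's range is limited). The gripper opens to 85 mm and grips with 20 to 120 N. Pads are 22 mm wide; open, the fingers measure 114 mm over their backs; the gripper's body (76 mm by 85 mm) begins 54 mm behind the grasp point. The pads swing forward as they close: fully open they stand 13 mm farther back than shut.
Start: joints at [-1.356, 0.291, -0.153, 1.127, 0, 1.431], TCP at [0.182, -0.492, 0.231] pointing down, gripper open.
Joint ranges: [-2.52, 2.52], [-0.91, 1.74], [-1.3, 1.37], [-1.96, 2.02], [-1.52, 1.47], [-3.14, 3.14]. Speed limits (rad/s): [2.22, 2.22, 2.79, 3.14, 3.14, 3.14].

### API

Orientations are given as a unit quaternion [x, y, z, w].
In Python, from workcell import manip, imaging, order gives the robot as it stands.
- The arm moves only by the shell command python3 -m jog 'ROWS'. ROWS is a JSON object of lists of equal length, an entry for each row: "gripper": the closure in counts, from 0 (fully open) to 255 (shut); "travel": the shift along the tool's x, y, z in mm, a list of three; "roll": the turn about the tool's z in rad. A call has 1 to 10 rows; each row shifts and turns the commanded pose from where the row before left it, along the tool's axes as they then stand; what a row does not reach is not made up. A row lasts 1/10 s, in which the tool goes at most 50 mm and 8.59 degrees, less where a joint would pass 70% of its speed; a pose out of reach is approached as far as the arm can. A call is refused whole if a number of a shift passes 50 or a number of a turn 0.15, either way. A call with a gripper value outside its range is refused whole. The fingers move at their own pace and stop on an object; the grip force is fixed at half the most. Time passes only in rows, so rows that do not move let the fingers close. It gives the time, the measured TCP pose, the force, the opening and the grip force at its end, in the units of the state.
- manip.state(): the state, without advancing time (a new reading comes with each control period).
- imaging.capture(name): name is "scene" or "top" or "wrist"; returns a dict with "image" (420x560x3 uint8, red, green, blue), "range_z" (420x560 float32, m along the optical axis (not along the pixel's ray), 0 where there is no reading), "K" (3x3 intrinsics, pixels), "position" and "rotation" of the camera in the world. Camera axes: x right, y down, z forward; pixel columns grow to the right and rows downward; lengths in m; the calibration is good to about 2 mm. A picture is of the moment at which its call begins.
- order.sign_off(): hands the job in; it is judged then, once.
The state is a dict: "t": time; "joint_pos": joint angles; "joint_velocities": joint speeds; "joint_efforts": joint torques, N m; "tcp_pos": TCP position; "ee_rot": TCP orientation; "force": force on the tool from outside, world axes, zero at the start; "moment": the same for the moment, N m; "finger_gap": finger opening in m; "gripper_force": force on a finger pad.
Only numpy, scipy, OpenCV 4.12 (cv2) and the standard library are available. Lean on these libraries where they do the work, as an engineer would, in place of code of your own. Each camera call takes 0.05 s, during which the arm holds its last target. There are 200 camera calls.

### The job

Set up the snap press for the next job: turn the knurled ring on its head clockwise until the two dies just touch, without forcing them, then back it off five clicks and push the lock lever fully down. Leave everything else on the bench where it is.

Things in the scene. Friction and masses are not known exactly. Their poses are not given: they have to be found in the camera images.
- press: snap-fastener press, a grey cast C-frame bolted down: base 210 x 115 x 22 mm, column at the back, head 128 to 182 mm up. Origin under the middle of the base; its -x axis points to its front, +y to its left. The die axis is 35 mm in front of the origin. A hand lever on its right is latched down and fixed; its black ball is 143 mm in front, 56 mm to the right, 83 mm up.
- ring_top (a point): centre of the top of the plain knurled steel ring on the press head; its axis is upright. Ring 58 mm in diameter, 28 mm high (185.5 to 213.5 mm up), clear all round: grip it from above across any diameter. 24 clicks a turn (0.262 rad each, felt as torque rising and falling, up to 0.2 N m); let go, it drops into the nearest click. Nothing there is over 10 mm above its top.
- upper_die (a point): centre of the lower face of the upper die (13 mm in diameter) under the head, on the ring's axis. Turning the ring clockwise (from above) lowers it 12 mm a turn, 0.5 mm a click. From the start the dies touch after 0.7 to 2.2 rad, a place unknown each time; there the ring's torque jumps by 0.3 N m within 0.01 rad, then climbs 0.09 N m per 0.01 rad as the frame springs; over 1 N m harms the dies.
- lower_die (a point): centre of the upper face of the lower die (18 mm in diameter) on its post, 90 mm up, straight under the upper die. The gap is the height of upper_die above it: 0 at the touch, when a click lies 0.05 mm below and the next ones 0.45, 0.95 mm and so on above; so the fifth click leaves 2.45 mm (1.28 rad back from the first touch). Measured heights are too rough to tell clicks apart.
- lock (a joint): lock lever of the ring, on the left of the press head: near 0 = raised, ring free; 0.9 rad = down on its stop, ring locked. Horizontal axis across the press; it stays where it is left and takes under 7 N at its knob, more only on the stop. Its cam blocks the click ball: lock it only when the ring sits in a click.
- lock_knob (a point): centre of the black ball (20 mm diameter) on the end of the lock lever, 83 mm left of the die axis. The lever, 76 mm long, points to the press's front: 0.5 rad above level when raised, 0.4 rad below when locked, so the knob goes from about 199 down to 133 mm up, shifting at most 9 mm front to back on the way. Press it straight down.
- thread_cone: cone of dark green thread, 52 mm across, 88 mm high; origin at the centre of its underside, z up (not part of the job)
- thread_spool: small paper spool of grey thread, 32 mm across, 50 mm high; origin at the centre of its underside (not part of the job)
- thimble: orange thimble, 25 mm across, 24 mm high; origin at the centre of its underside (not part of the job)
- tape_measure: rolled-up white measuring tape, 54 mm across, 16 mm high; origin at the centre of its underside (not part of the job)
- scissors: small embroidery scissors lying flat, 150 mm long, 10 mm high; origin near the pivot, blades towards its +x (not part of the job)
- needle_case: round scalloped orange needle case, 108 mm across, 28 mm high; origin at the centre of its underside (not part of the job)
- stud_dish: small round steel dish of press studs, 72 mm across, 16 mm high; origin at the centre of its underside (not part of the job)
- die_rack: wooden block with three spare dies standing in it, 52 x 96 x 50 mm; origin at the centre of its underside (not part of the job)

How it is judged:
By the outcome, as a careful person would: the job done as asked, in the order asked, and still so for the second after the job is handed in, with the robot touching nothing.
It also fails if it takes over 72 s, if anything falls off the work surface, if the arm or the gripper's body presses on something with over 40 N, if the wrist force passes 120 N, or if a joint passes its speed limit or range.

## Working session

There is one attempt and no reset: what is moved stays moved. The work goes in short steps, Python scripts to look and compute and a shell command to move; the robot and the scene stay as the last step left them, time stands still between calls to the robot, and variables do not carry over. Pictures are saved under pics/ and viewed, at most 10 in all, crops included, and the job is handed in when it is done.

```bash
mkdir -p pics; ls; cat > h.py <<'E'
import numpy as np, cv2
from workcell import manip, imaging, order
def cap(n,f=None):
    c=imaging.capture(n)
    if f: cv2.imwrite('pics/'+f,c['image'][:,:,::-1])
    np.savez('last_'+n+'.npz',**c)
    return c
def pts(c):
    h,w=c['range_z'].shape;u,v=np.meshgrid(np.arange(w),np.arange(h))
    r=np.stack([u,v,np.ones_like(u)],-1)@np.linalg.inv(c['K']).T
    p=r*c['range_z'][...,None]
    R=np.asarray(c['rotation'])
    return p@R.T+c['position']
def ray(c,u,v,z):
    d=np.asarray(c['rotation'])@np.linalg.inv(c['K'])@np.array([u,v,1.])
    return c['position']+d*(z-c['position'][2])/d[2]
E
python3 - <<'E'
from h import *
for n in('scene','top'):
    c=cap(n,n+'0.png');print(n,np.round(c['position'],3),np.round(c['rotation'],3).tolist(),c['K'][0,0])
s=manip.state();print({k:np.round(v,3).tolist() for k,v in s.items()})
E
```

```text
pics
scene [1.133 0.378 0.751] [0.445, 0.792, -0.37, -0.193] 397.4565856149359
top [0.469 0.01  1.661] [-0.698, 0.716, -0.022, 0.017] 492.6164077949688
{'t': 0.1, 'joint_pos': [-1.356, 0.291, -0.154, 1.127, 0.0, 1.432], 'joint_velocities': [-0.0, 0.0, 0.003, -0.002, -0.0, 0.001], 'joint_efforts': [0.002, -53.798, 33.192, 0.009, -0.0, -0.0], 'tcp_pos': [0.182, -0.492, 0.231], 'ee_rot': [0.984, 0.176, -0.0, -0.001], 'force': [0.448, -0.209, -0.069], 'moment': [-0.028, 0.05, 0.003], 'gripper_force': 0.0, 'finger_gap': 0.086}
```

```bash
sed -i "s/    np.savez/    from scipy.spatial.transform import Rotation as Q\n    c['rotation']=Q.from_quat(c['rotation']).as_matrix()\n    np.savez/" h.py; python3 - <<'E'
from h import *
for n in('scene','top'):
    c=cap(n);P=pts(c);print(np.round(c['rotation'],2).tolist())
    z=P[...,2];m=(c['range_z']>0)&(z>.2)&(z<.225)
    print(n,m.sum());
    k,l,st,ce=cv2.connectedComponentsWithStats(m.astype('uint8'))
    for i in range(1,k):
        if st[i,4]>15:print(st[i],np.round(np.median(P[l==i],0),3))
E
```

```text
[[-0.53, 0.56, -0.64], [0.85, 0.33, -0.41], [-0.02, -0.76, -0.65]]
scene 4424
[  0   0 129  38 468] [-0.223 -1.703  0.216]
[244  11  55  12 306] [-0.583 -0.754  0.213]
[219  12   9   7  47] [-0.509 -0.986  0.213]
[299  20  17   8  97] [-0.581 -0.557  0.212]
[ 407   37  153   38 1133] [-0.497  0.224  0.212]
[  4  39 149  34 921] [ 0.247 -1.052  0.212]
[148  72  86  19 448] [ 0.207 -0.541  0.216]
[393  95   7  14  39] [0.008 0.074 0.216]
[496 158  64  26 444] [0.21  0.432 0.214]
[263 190  28  21 445] [0.577 0.011 0.213]
[286 229  10   9  64] [0.647 0.086 0.206]
[[-0.03, -1.0, 0.06], [-1.0, 0.03, -0.01], [0.01, -0.06, -1.0]]
top 684
[251 176   8   6  36] [0.64  0.084 0.208]
[271 192  20  20 294] [0.568 0.006 0.214]
[ 30 300  35  14  92] [0.287 0.683 0.212]
[516 304  10  13  39] [ 0.232 -0.682  0.217]
[495 309  11  12  33] [ 0.227 -0.615  0.22 ]
[466 315  13  14  36] [ 0.204 -0.539  0.216]
[447 321   9  11  23] [ 0.199 -0.469  0.221]
[128 328  27  16  70] [0.203 0.406 0.213]
[453 354   6  16  43] [ 0.094 -0.488  0.213]
```

View pics/top0.png

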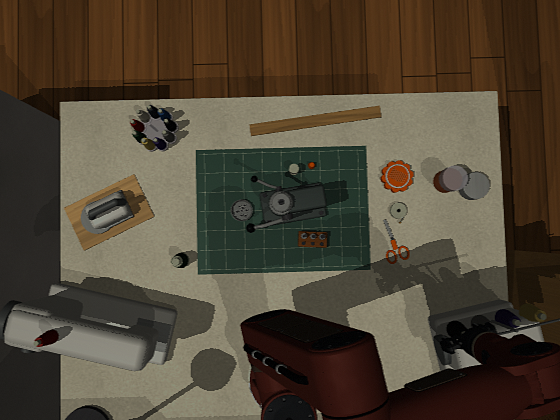

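View pics/scene0.png

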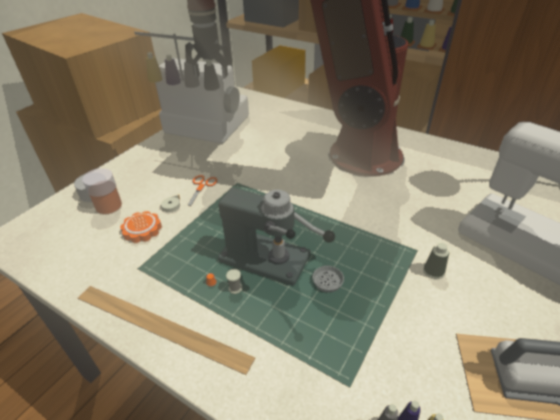

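The top view shows the press with its column to the right (about 310,200), so its front faces image left (world +y). The ring is at (281,202), the lock knob at (254,179) on the press's left, and the fixed hand-lever ball at (250,228). The scene view agrees. I'll lift first and travel toward the ring.

```bash
python3 -m jog '{"gripper":[0,0,0,0,0],"travel":[[0,0,-40],[0,0,-40],[0,0,-40],[0,0,0],[0,0,0]],"roll":[0,0,0,0.1,0]}'; python3 -c "
from h import *
s=manip.state();print(np.round(s['joint_pos'],3),s['ee_rot'])"
python3 -m jog '{"gripper":[0,0,0,0,0,0,0,0,0,0],"travel":[[22,-21,0],[22,-21,0],[22,-21,0],[22,-21,0],[22,-21,0],[22,-21,0],[22,-21,0],[22,-21,0],[22,-21,0],[22,-21,0]],"roll":[0,0,0,0,0,0,0,0,0,0]}'
```

```text
t: 0.7
tcp_pos: [0.182, -0.4929, 0.3521]
ee_rot: [0.992, 0.126, 0.0, 0.001]
force: [-0.4, 0.1, -0.7]
finger_gap: 0.0853
gripper_force: 0.0
[-1.356  0.257  0.115  1.427 -0.     1.533] [9.92060654e-01 1.25757583e-01 5.79043592e-05 8.28511043e-04]
t: 1.7
tcp_pos: [0.3422, -0.2324, 0.3503]
ee_rot: [0.992, 0.128, -0.001, -0.001]
force: [0.1, -0.1, -0.8]
finger_gap: 0.0854
gripper_force: 0.0
```

```bash
python3 -m jog '{"gripper":[0,0,0,0,0,0,0,0,0,0],"travel":[[28,-17,0],[28,-17,0],[28,-17,0],[28,-17,0],[28,-17,0],[28,-17,0],[28,-17,0],[28,-17,0],[28,-17,0],[28,-17,0]],"roll":[0,0,0,0,0,0,0,0,0,0]}' | head -3
python3 -m jog '{"gripper":[0,0,0,0,0,0,0,0,0,0],"travel":[[0,0,0],[0,0,0],[0,0,0],[0,0,0],[0,0,0],[0,0,0],[0,0,0],[0,0,0],[0,0,0],[0,0,0]],"roll":[-0.15,-0.15,-0.15,-0.15,-0.15,-0.15,-0.15,-0.15,-0.15,-0.15]}' | head -1
python3 -m jog '{"gripper":[0,0,0,0,0,0,0,0,0,0],"travel":[[0,0,0],[0,0,0],[0,0,0],[0,0,0],[0,0,0],[0,0,0],[0,0,0],[0,0,0],[0,0,0],[0,0,0]],"roll":[-0.15,-0.15,-0.15,-0.15,-0.15,-0.15,-0.15,-0.15,-0.15,-0.15]}' | head -1
python3 -m jog '{"gripper":[0,0,0,0,0,0,0],"travel":[[0,0,0],[0,0,0],[0,0,0],[0,0,0],[0,0,0],[0,0,0],[0,0,0]],"roll":[-0.15,-0.15,-0.15,-0.15,-0.15,-0.15,0]}' | head -3
cat > fit.py <<'E'
from h import *
from scipy.optimize import least_squares
s=manip.state();q=s['ee_rot'];yaw=2*np.arctan2(q[1],q[0]);ex=np.array([np.cos(yaw),np.sin(yaw)]);ey=np.array([ex[1],-ex[0]])
print('j6',s['joint_pos'][5],'tcp',np.round(s['tcp_pos'],4),'yaw',yaw,'m',np.round(s['moment'],3))
c=cap('wrist','w1.png');P=pts(c)
m=(c['range_z']>0)&(abs(P[...,2]-.2135)<.005)&(np.hypot(P[...,0]-.572,P[...,1]-.008)<.045)
p=P[m][:,:2];print(m.sum(),'z',np.median(P[m][:,2]))
cc,r=cv2.minEnclosingCircle(p.astype('float32'));print('circle',cc,r,'mean',p.mean(0))
d=np.array(cc)-s['tcp_pos'][:2];print('move tool x,y mm',d@ex*1e3,d@ey*1e3)
E
python3 fit.py
```

```text
t: 2.7
tcp_pos: [0.5707, 0.0021, 0.35]
ee_rot: [0.992, 0.128, -0.001, -0.0]
t: 3.7
t: 4.7
t: 5.4
tcp_pos: [0.57, 0.0009, 0.3501]
ee_rot: [-0.487, 0.874, 0.001, -0.001]
j6 -1.1433737415933942 tcp [0.57   0.0009 0.3501] yaw 4.158370462328351 m [-0.001  0.002  0.04 ]
3196 z 0.21323128584220033
circle (0.570322573184967, 0.004806884098798037) 0.029588518664240837 mean [0.56945906 0.0031773 ]
move tool x,y mm -3.4808638694601663 1.7186015492456679
```

View pics/w1.png

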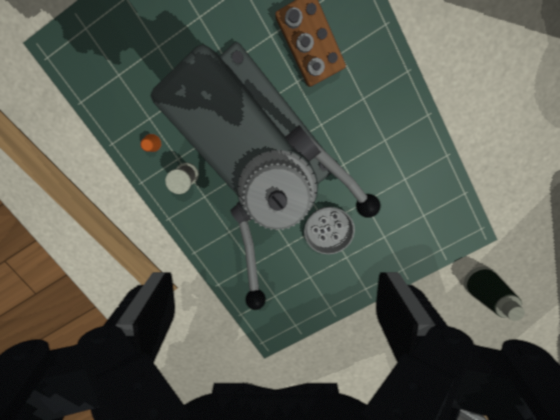

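The wrist view shows the ring centred at about (278,196), the lock knob at (255,299) and the hand-lever ball at (369,205). I'll check these with rays, then descend.

```bash
python3 - <<'E'
from h import *
c=dict(np.load('last_wrist.npz'))
print(ray(c,278,196,.2135),ray(c,255,299,.199));P=pts(c);print(P[299,255])
E
python3 -m jog '{"gripper":[0,0,0,0,0,0],"travel":[[-3.5,2,40],[0,0,40],[0,0,40],[0,0,25],[0,0,17],[0,0,0]],"roll":[0,0,0,0,0,0]}'
python3 -c "
from h import *
s=manip.state();print(s['moment'],s['joint_pos'][5])"
```

```text
[0.56820816 0.00344369 0.2135    ] [0.6429575  0.08306227 0.199     ]
[0.64005671 0.0792603  0.20649122]
t: 6.05
tcp_pos: [0.5686, 0.0052, 0.1865]
ee_rot: [-0.483, 0.875, 0.002, -0.002]
force: [-0.8, 0.6, -0.0]
finger_gap: 0.0855
gripper_force: 0.0
[0.03976721 0.01397409 0.08436274] -1.128688843943841
```

```bash
cat > st.py <<'E'
import sys
from h import *
s=manip.state();q=s['ee_rot'];t0=-3.0
y=2*np.arctan2(q[1],q[0]);mz=s['moment'][2]
print('t %.2f yaw %.3f j6 %.3f mz %.3f F %s gap %.4f gf %.0f tcp %s'%(s['t'],y,s['joint_pos'][5],mz,np.round(s['force'],1),s['finger_gap'],s['gripper_force'],np.round(s['tcp_pos'],4)))
lim=float(sys.argv[1]) if len(sys.argv)>1 else 99
sys.exit(abs(mz)>lim)
E
python3 -m jog '{"gripper":[150,150,150,150,150],"travel":[[0,0,0],[0,0,0],[0,0,0],[0,0,0],[0,0,0]],"roll":[0,0,0,0,0]}' >/dev/null; python3 st.py
python3 -m jog '{"gripper":[255,255],"travel":[[0,0,0],[0,0,0]],"roll":[0,0]}' >/dev/null; python3 st.py
python3 -m jog '{"gripper":[255,255],"travel":[[0,0,0],[0,0,0]],"roll":[0,0]}' >/dev/null; python3 st.py
```

```text
t 6.55 yaw 4.153 j6 -1.131 mz -0.050 F [-5.   2.2  7. ] gap 0.0564 gf 63 tcp [0.5708 0.0052 0.191 ]
t 6.75 yaw 4.153 j6 -1.131 mz -0.066 F [-4.5  3.2  6.5] gap 0.0561 gf 63 tcp [0.5709 0.0052 0.1911]
t 6.95 yaw 4.153 j6 -1.131 mz -0.107 F [-4.1  1.9  6.6] gap 0.0559 gf 63 tcp [0.5709 0.0052 0.1911]False
False
False
```

```bash
sed -i 's/sys.exit/not (abs(mz)>lim) or sys.exit/' st.py
python3 -m jog '{"gripper":[255],"travel":[[0,0,0]],"roll":[0.065]}' >/dev/null; python3 st.py
python3 -m jog '{"gripper":[255],"travel":[[0,0,0]],"roll":[0.065]}' >/dev/null; python3 st.py
python3 -m jog '{"gripper":[255],"travel":[[0,0,0]],"roll":[0.065]}' >/dev/null; python3 st.py
python3 -m jog '{"gripper":[255],"travel":[[0,0,0]],"roll":[0.065]}' >/dev/null; python3 st.py
python3 -m jog '{"gripper":[255],"travel":[[0,0,0]],"roll":[0.065]}' >/dev/null; python3 st.py
python3 -m jog '{"gripper":[255],"travel":[[0,0,0]],"roll":[0.065]}' >/dev/null; python3 st.py
python3 -m jog '{"gripper":[255],"travel":[[0,0,0]],"roll":[0.065]}' >/dev/null; python3 st.py
python3 -m jog '{"gripper":[255],"travel":[[0,0,0]],"roll":[0.065]}' >/dev/null; python3 st.py
```

```text
t 7.05 yaw 4.088 j6 -1.066 mz 0.130 F [-4.4  1.1  5.9] gap 0.0561 gf 63 tcp [0.5709 0.0052 0.1911]
t 7.15 yaw 4.021 j6 -0.999 mz 0.110 F [-4.5  1.3  5.9] gap 0.0563 gf 62 tcp [0.571  0.0051 0.191 ]
t 7.25 yaw 3.956 j6 -0.933 mz 0.066 F [-3.7  0.7  6.2] gap 0.0563 gf 63 tcp [0.571  0.0051 0.1911]
t 7.35 yaw 3.891 j6 -0.868 mz 0.060 F [-3.4  1.7  6.4] gap 0.0560 gf 63 tcp [0.5709 0.0051 0.1911]
t 7.45 yaw 3.826 j6 -0.803 mz 0.183 F [-3.1  1.4  5.7] gap 0.0562 gf 62 tcp [0.571  0.0051 0.1911]
t 7.55 yaw 3.761 j6 -0.739 mz 0.172 F [-4.2  0.5  6.3] gap 0.0562 gf 63 tcp [0.5711 0.005  0.191 ]
t 7.65 yaw 3.696 j6 -0.673 mz 0.107 F [-4.2  0.6  6.5] gap 0.0562 gf 63 tcp [0.571  0.0049 0.1911]
t 7.75 yaw 3.631 j6 -0.608 mz 0.033 F [-3.4  0.7  6.1] gap 0.0556 gf 63 tcp [0.571  0.005  0.1911]
```

```bash
set -e
python3 -m jog '{"gripper":[255,255],"travel":[[0,0,0],[0,0,0]],"roll":[0.1,0.1]}' >/dev/null; python3 st.py .28
python3 -m jog '{"gripper":[255],"travel":[[0,0,0]],"roll":[0.03]}' >/dev/null; python3 st.py .28
python3 -m jog '{"gripper":[255],"travel":[[0,0,0]],"roll":[0.016]}' >/dev/null; python3 st.py .28
python3 -m jog '{"gripper":[255],"travel":[[0,0,0]],"roll":[0.016]}' >/dev/null; python3 st.py .28
python3 -m jog '{"gripper":[255,255],"travel":[[0,0,0],[0,0,0]],"roll":[0.1,0.1]}' >/dev/null; python3 st.py .28
python3 -m jog '{"gripper":[255],"travel":[[0,0,0]],"roll":[0.03]}' >/dev/null; python3 st.py .28
python3 -m jog '{"gripper":[255],"travel":[[0,0,0]],"roll":[0.016]}' >/dev/null; python3 st.py .28
python3 -m jog '{"gripper":[255],"travel":[[0,0,0]],"roll":[0.016]}' >/dev/null; python3 st.py .28
```

```text
t 7.95 yaw 3.429 j6 -0.407 mz 0.027 F [-2.4 -0.3  6.1] gap 0.0561 gf 63 tcp [0.571  0.0048 0.1911]
t 8.05 yaw 3.399 j6 -0.377 mz -0.018 F [-3.5  0.9  6.6] gap 0.0562 gf 63 tcp [0.5709 0.0048 0.1911]
t 8.15 yaw 3.386 j6 -0.364 mz -0.001 F [-3.7  0.2  6.2] gap 0.0562 gf 63 tcp [0.5709 0.0048 0.1911]
t 8.25 yaw 3.370 j6 -0.348 mz 0.026 F [-3.   0.4  6.2] gap 0.0563 gf 63 tcp [0.5709 0.0048 0.191 ]
t 8.45 yaw 3.167 j6 -0.145 mz 0.059 F [-3.7  0.2  7.1] gap 0.0561 gf 63 tcp [0.5709 0.0047 0.191 ]
t 8.55 yaw 3.137 j6 -0.115 mz -0.034 F [-4.2 -0.3  6.1] gap 0.0559 gf 63 tcp [0.5709 0.0047 0.1911]
t 8.65 yaw 3.124 j6 -0.102 mz 0.006 F [-4.2 -0.   5.8] gap 0.0561 gf 63 tcp [0.5709 0.0047 0.1911]
t 8.75 yaw 3.108 j6 -0.086 mz 0.047 F [-2.8  0.1  6.7] gap 0.0560 gf 63 tcp [0.5709 0.0047 0.1911]
```

```bash
set -e
python3 -m jog '{"gripper":[255,255],"travel":[[0,0,0],[0,0,0]],"roll":[0.1,0.1]}' >/dev/null; python3 st.py .28
python3 -m jog '{"gripper":[255],"travel":[[0,0,0]],"roll":[0.03]}' >/dev/null; python3 st.py .28
python3 -m jog '{"gripper":[255],"travel":[[0,0,0]],"roll":[0.016]}' >/dev/null; python3 st.py .28
python3 -m jog '{"gripper":[255],"travel":[[0,0,0]],"roll":[0.016]}' >/dev/null; python3 st.py .28
python3 -m jog '{"gripper":[255,255],"travel":[[0,0,0],[0,0,0]],"roll":[0.1,0.1]}' >/dev/null; python3 st.py .28
python3 -m jog '{"gripper":[255],"travel":[[0,0,0]],"roll":[0.03]}' >/dev/null; python3 st.py .28
python3 -m jog '{"gripper":[255],"travel":[[0,0,0]],"roll":[0.016]}' >/dev/null; python3 st.py .28
python3 -m jog '{"gripper":[255],"travel":[[0,0,0]],"roll":[0.016]}' >/dev/null; python3 st.py .28
python3 -m jog '{"gripper":[255,255],"travel":[[0,0,0],[0,0,0]],"roll":[0.1,0.1]}' >/dev/null; python3 st.py .28
python3 -m jog '{"gripper":[255],"travel":[[0,0,0]],"roll":[0.03]}' >/dev/null; python3 st.py .28
python3 -m jog '{"gripper":[255],"travel":[[0,0,0]],"roll":[0.016]}' >/dev/null; python3 st.py .28
python3 -m jog '{"gripper":[255],"travel":[[0,0,0]],"roll":[0.016]}' >/dev/null; python3 st.py .28
```

```text
t 8.95 yaw 2.905 j6 0.117 mz 0.070 F [-4.7 -0.9  6.6] gap 0.0559 gf 63 tcp [0.5709 0.0045 0.1911]
t 9.05 yaw 2.875 j6 0.147 mz 0.016 F [-4.9 -0.9  6.1] gap 0.0559 gf 63 tcp [0.5708 0.0045 0.1911]
t 9.15 yaw 2.862 j6 0.160 mz -0.071 F [-3.7 -0.9  7.3] gap 0.0562 gf 63 tcp [0.5708 0.0045 0.191 ]
t 9.25 yaw 2.846 j6 0.176 mz -0.015 F [-4.5 -1.3  6.7] gap 0.0563 gf 63 tcp [0.5708 0.0045 0.191 ]
t 9.45 yaw 2.643 j6 0.379 mz 0.051 F [-4.6 -1.5  6.7] gap 0.0561 gf 63 tcp [0.5707 0.0044 0.1911]
t 9.55 yaw 2.613 j6 0.409 mz -0.014 F [-4.6 -1.4  6.8] gap 0.0561 gf 63 tcp [0.5706 0.0044 0.191 ]
t 9.65 yaw 2.600 j6 0.422 mz 0.029 F [-4.2 -1.6  7.2] gap 0.0563 gf 63 tcp [0.5707 0.0044 0.1911]
t 9.75 yaw 2.584 j6 0.438 mz -0.014 F [-4.  -2.1  7. ] gap 0.0562 gf 63 tcp [0.5706 0.0044 0.191 ]
t 9.95 yaw 2.381 j6 0.641 mz 0.037 F [-5.3 -1.4  7.3] gap 0.0563 gf 63 tcp [0.5705 0.0044 0.191 ]
t 10.05 yaw 2.351 j6 0.671 mz 0.005 F [-5.  -1.2  7.2] gap 0.0562 gf 63 tcp [0.5705 0.0044 0.191 ]
t 10.15 yaw 2.338 j6 0.684 mz -0.045 F [-5.7 -1.5  8.3] gap 0.0559 gf 63 tcp [0.5704 0.0044 0.191 ]
t 10.25 yaw 2.322 j6 0.700 mz 0.037 F [-4.3 -2.1  7.7] gap 0.0561 gf 63 tcp [0.5704 0.0044 0.191 ]
```

```bash
set -e
python3 -m jog '{"gripper":[255],"travel":[[0,0,0]],"roll":[0.065]}' >/dev/null; python3 st.py .28
python3 -m jog '{"gripper":[255],"travel":[[0,0,0]],"roll":[0.065]}' >/dev/null; python3 st.py .28
python3 -m jog '{"gripper":[255],"travel":[[0,0,0]],"roll":[0.065]}' >/dev/null; python3 st.py .28
python3 -m jog '{"gripper":[255],"travel":[[0,0,0]],"roll":[0.03]}' >/dev/null; python3 st.py .28
python3 -m jog '{"gripper":[255],"travel":[[0,0,0]],"roll":[0.012]}' >/dev/null; python3 st.py .28
python3 -m jog '{"gripper":[255],"travel":[[0,0,0]],"roll":[0.012]}' >/dev/null; python3 st.py .28
python3 -m jog '{"gripper":[255],"travel":[[0,0,0]],"roll":[0.013]}' >/dev/null; python3 st.py .28
```

```text
t 10.35 yaw 2.257 j6 0.765 mz 0.220 F [-4.3 -1.1  7.5] gap 0.0562 gf 63 tcp [0.5705 0.0044 0.191 ]
t 10.45 yaw 2.191 j6 0.831 mz 0.134 F [-5.2 -1.7  7.3] gap 0.0558 gf 63 tcp [0.5705 0.0044 0.191 ]
t 10.55 yaw 2.125 j6 0.897 mz 0.073 F [-5.7 -1.9  8.7] gap 0.0564 gf 63 tcp [0.5704 0.0043 0.191 ]
t 10.65 yaw 2.095 j6 0.926 mz -0.050 F [-5.6 -1.7  8.1] gap 0.0560 gf 63 tcp [0.5703 0.0044 0.191 ]
t 10.75 yaw 2.085 j6 0.937 mz 0.024 F [-6.3 -2.   9.1] gap 0.0557 gf 63 tcp [0.5703 0.0044 0.191 ]
t 10.85 yaw 2.073 j6 0.949 mz 0.015 F [-7.1 -0.6  8.4] gap 0.0565 gf 63 tcp [0.5703 0.0044 0.191 ]
t 10.95 yaw 2.061 j6 0.961 mz 0.357 F [-5.7 -1.6  8.7] gap 0.0562 gf 63 tcp [0.5703 0.0044 0.191 ]True
```

```bash
set -e
python3 -m jog '{"gripper":[255],"travel":[[0,0,0]],"roll":[0]}' >/dev/null; python3 st.py
python3 -m jog '{"gripper":[255,255,255,255],"travel":[[0,0,0],[0,0,0],[0,0,0],[0,0,0]],"roll":[-0.1,-0.1,-0.1,-0.1]}' >/dev/null; python3 st.py
python3 -m jog '{"gripper":[255,255,255,255,255],"travel":[[0,0,0],[0,0,0],[0,0,0],[0,0,0],[0,0,0]],"roll":[-0.1,-0.1,-0.1,-0.1,-0.1]}' >/dev/null; python3 st.py
python3 -m jog '{"gripper":[255,255],"travel":[[0,0,0],[0,0,0]],"roll":[-0.1,-0.1]}' >/dev/null; python3 st.py
python3 -m jog '{"gripper":[255],"travel":[[0,0,0]],"roll":[-0.06]}' >/dev/null; python3 st.py
python3 -m jog '{"gripper":[255],"travel":[[0,0,0]],"roll":[-0.06]}' >/dev/null; python3 st.py
python3 -m jog '{"gripper":[255],"travel":[[0,0,0]],"roll":[-0.06]}' >/dev/null; python3 st.py
python3 -m jog '{"gripper":[255,255],"travel":[[0,0,0],[0,0,0]],"roll":[-0.015,0]}' >/dev/null; python3 st.py
```

```text
t 11.05 yaw 2.061 j6 0.961 mz 0.329 F [-5.3 -1.9  8.9] gap 0.0561 gf 63 tcp [0.5703 0.0045 0.191 ]
t 11.45 yaw 2.465 j6 0.557 mz -0.105 F [-4.7 -1.3  7.3] gap 0.0563 gf 63 tcp [0.5706 0.0044 0.191 ]
t 11.95 yaw 2.965 j6 0.057 mz -0.075 F [-3.8 -1.2  5.9] gap 0.0561 gf 63 tcp [0.5708 0.0045 0.1911]
t 12.15 yaw 3.165 j6 -0.143 mz -0.243 F [-3.8  0.2  6.5] gap 0.0557 gf 63 tcp [0.5708 0.0047 0.1911]
t 12.25 yaw 3.225 j6 -0.203 mz -0.059 F [-3.6 -0.5  5.8] gap 0.0558 gf 63 tcp [0.5709 0.0047 0.191 ]
t 12.35 yaw 3.283 j6 -0.261 mz 0.004 F [-3.3  0.6  6.4] gap 0.0563 gf 63 tcp [0.571  0.0047 0.1911]
t 12.45 yaw 3.343 j6 -0.321 mz -0.014 F [-3.   1.2  6.2] gap 0.0559 gf 63 tcp [0.571  0.0048 0.191 ]
t 12.65 yaw 3.357 j6 -0.335 mz 0.044 F [-4.2  1.1  5.1] gap 0.0562 gf 63 tcp [0.5709 0.0048 0.1911]
```

```bash
python3 -m jog '{"gripper":[0,0,0,0,0,0],"travel":[[0,0,0],[0,0,0],[0,0,0],[0,0,0],[0,0,0],[0,0,0]],"roll":[0,0,0,0,0,0]}' >/dev/null; python3 st.py
python3 -m jog '{"gripper":[0,0,0,0,0,0],"travel":[[0,0,-40],[0,0,-40],[0,0,-40],[0,0,-30],[0,0,0],[0,0,0]],"roll":[0,0,0,0,0,0]}' >/dev/null; python3 st.py
python3 - <<'E'
from h import *
c=cap('wrist','w2.png');P=pts(c)
m=(c['image'].max(2)<60)&(c['range_z']>0)&(P[...,2]>.19)&(P[...,2]<.212)&(np.hypot(P[...,0]-.641,P[...,1]-.081)<.02)
p=P[m];print(m.sum(),p.mean(0),p[:,2].max(),cv2.minEnclosingCircle(p[:,:2].astype('float32')),np.argwhere(m).mean(0))
cs=cap('scene')
E
```

```text
t 13.25 yaw 3.357 j6 -0.335 mz 0.046 F [-0.3  0.2  0.1] gap 0.0856 gf 0 tcp [0.5706 0.0049 0.1893]
t 13.85 yaw 3.357 j6 -0.335 mz -0.016 F [-0.   0.3 -0.9] gap 0.0853 gf 0 tcp [0.5709 0.0048 0.3395]
372 [0.63969931 0.08098984 0.20523574] 0.21019857503380984 ((0.6418344378471375, 0.08213295042514801), 0.009896715171635151) [284.92741935 341.8172043 ]
```

View pics/w2.png

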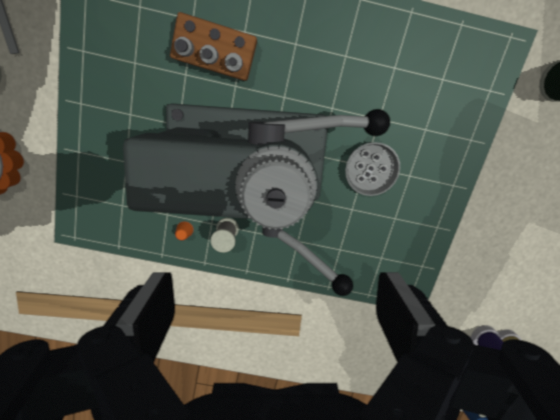

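The wrist view shows the knob at (342,285), r = 9.9 mm, with the ring at (276,190) unobstructed and neighbours undisturbed. I'll move above the knob with the fingers shut.

```bash
python3 -m jog '{"gripper":[255,255,255,255,255,255,255,255],"travel":[[-28.5,21.5,0],[-28.5,21.5,0],[-28.5,21.5,0],[0,0,40],[0,0,40],[0,0,30],[0,0,10],[0,0,0]],"roll":[0,0,0,0,0,0,0,0]}' >/dev/null; python3 st.py
```

```text
t 14.75 yaw 3.357 j6 -0.194 mz -0.054 F [-0.   0.3  0.1] gap -0.0002 gf 0 tcp [0.6391 0.0861 0.2174]
```

```bash
python3 -m jog '{"gripper":[255,255,255],"travel":[[-1,0,8],[0,0,8],[0,0,8]],"roll":[0,0,0]}' >/dev/null; python3 st.py
python3 -m jog '{"gripper":[255,255],"travel":[[0,0,8],[0,0,8]],"roll":[0,0]}' >/dev/null; python3 st.py
python3 -m jog '{"gripper":[255,255],"travel":[[0,0,8],[0,0,8]],"roll":[0,0]}' >/dev/null; python3 st.py
python3 -m jog '{"gripper":[255,255],"travel":[[0,0,6],[0,0,5]],"roll":[0,0]}' >/dev/null; python3 st.py
```

```text
t 15.05 yaw 3.357 j6 -0.194 mz -0.010 F [-0.3  4.1  5.2] gap -0.0001 gf 3 tcp [0.6427 0.0874 0.1968]
t 15.25 yaw 3.357 j6 -0.194 mz -0.019 F [-0.   2.8  4.2] gap -0.0002 gf 2 tcp [0.6423 0.0869 0.1802]
t 15.45 yaw 3.357 j6 -0.194 mz 0.018 F [0.3 3.1 2.9] gap -0.0000 gf 2 tcp [0.6417 0.0864 0.163 ]
t 15.65 yaw 3.356 j6 -0.194 mz -0.038 F [ 2.1 -1.5  3. ] gap 0.0000 gf 2 tcp [0.6416 0.0858 0.1518]
```

```bash
set -e
python3 -m jog '{"gripper":[255],"travel":[[0,0,4]],"roll":[0]}' >/dev/null; python3 st.py
python3 -m jog '{"gripper":[255],"travel":[[0,0,3]],"roll":[0]}' | grep -q 'force: .*, [2-9][0-9]\.' && exit ; python3 st.py
python3 -m jog '{"gripper":[255],"travel":[[0,0,2]],"roll":[0]}' | grep -q 'force: .*, [2-9][0-9]\.' && exit; python3 st.py
python3 -m jog '{"gripper":[255],"travel":[[0,0,1]],"roll":[0]}' | grep -q 'force: .*, [2-9][0-9]\.' && exit; python3 st.py
```

```text
t 15.75 yaw 3.356 j6 -0.194 mz 0.032 F [ 1.1 -2.7  3.7] gap 0.0001 gf 2 tcp [0.6415 0.0856 0.1479]
t 15.85 yaw 3.356 j6 -0.194 mz -0.023 F [ 0.3 -2.7  4.4] gap 0.0001 gf 2 tcp [0.6414 0.0856 0.145 ]
t 15.95 yaw 3.356 j6 -0.194 mz -0.010 F [ 0.8 -3.5  5.1] gap 0.0001 gf 3 tcp [0.6413 0.0858 0.1431]
t 16.05 yaw 3.356 j6 -0.194 mz 0.004 F [-2.3 -4.3 12.4] gap 0.0002 gf 6 tcp [0.6414 0.0858 0.1428]
```

```bash
python3 -m jog '{"gripper":[255,255],"travel":[[0,0,1],[0,0,0]],"roll":[0,0]}' >/dev/null; python3 st.py
python3 -m jog '{"gripper":[255,255,255,255,255,255,255,255],"travel":[[0,0,-10],[0,0,-40],[0,0,-50],[0,0,-50],[0,0,-50],[28,0,0],[28,0,0],[28,0,0]],"roll":[0,0,0,0,0,0,0,0]}' >/dev/null; python3 st.py
python3 - <<'E'
from h import *
c=cap('wrist','w3.png');P=pts(c)
m=(c['image'].max(2)<60)&(c['range_z']>0)&(P[...,2]>.11)&(P[...,2]<.16)&(np.hypot(P[...,0]-.641,P[...,1]-.085)<.025)
p=P[m];print(m.sum(),p.mean(0) if m.any() else 0,p[:,2].max() if m.any() else 0)
cap('scene','s2.png')
E
```

```text
t 16.25 yaw 3.356 j6 -0.194 mz -0.034 F [-3.8 -4.9 13.8] gap 0.0001 gf 7 tcp [0.6415 0.0858 0.1427]
t 17.05 yaw 3.357 j6 -0.224 mz 0.014 F [ 0.5  0.9 -0.3] gap -0.0000 gf 0 tcp [0.5582 0.0688 0.3413]
175 [0.63807035 0.08651144 0.13952142] 0.14451346958338096
```

View pics/s2.png

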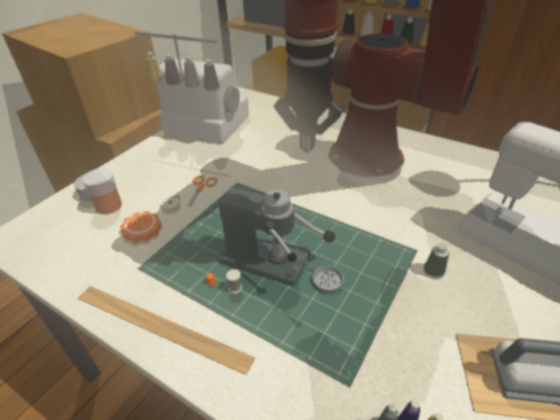

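The scene view shows the lock lever down, its knob now at about (292,257). Its top measures 143–144 mm, which matches the stop. Everything else is in place and the gripper is clear.

```bash
python3 -c "
from h import *
print(order.sign_off())"
```

```text
the job is handed in; nothing more can be done
None
```

The press is set and handed in: the dies touched at about 2.09 rad of clockwise turn with a peak reading of about 0.36 N m, the ring was backed off five clicks, and the lock lever was pushed down to its stop, with nothing else on the bench moved.

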